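# Pull test of a re-glued bridge on a record player

## Robot

A 6-joint arm with a two-finger parallel gripper is mounted at the origin on the work surface. World frame = base frame: x ahead of the robot, y to its left, z up, the work surface at z = 0. Lengths are in m, angles in rad, forces in N, time in s.
With the tool pointing down it reaches from about 0.275 to 0.725 m from the base axis. Payload 5.6 kg.
Tool frame: the origin (TCP) lies midway between the tips of the shut fingers; the grasp point (between the pads) lies 19 mm behind it; z points along the fingers, y is the direction in which the jaws open and shut (so a half turn about z gives the same grasp; the last joint's range is limited). The gripper opens to 85 mm and grips with 20 to 120 N. Pads are 22 mm wide; open, the fingers measure 114 mm over their backs; the gripper's body (76 mm by 85 mm) begins 54 mm behind the grasp point. The pads swing forward as they close: fully open they stand 13 mm farther back than shut.
Start: joints at [-0.908, 0.255, 0.108, 0, -1.424, -0.285], TCP at [0.203, -0.511, 0.231] pointing down, gripper open.
Joint ranges: [-2.95, 2.95], [-1.21, 1.97], [-1.09, 1.5], [-2.87, 1.71], [-2.94, -0.07], [-3.05, 3.05]. Speed limits (rad/s): [2.57, 2.57, 3.14, 3.14, 3.14, 3.14].

## Interface

Orientations are given as a unit quaternion [x, y, z, w].
In Python, from rig import ctrl, effector, solve_ik, monitor, cams, job, models gives the robot as it stands. Calls block until the motion is done:
- ctrl.reach(position, orientation): joint-space move of the TCP to a pose.
- ctrl.movel(position, max_speed=0.15, ori=None): straight line of the TCP; ori=None keeps the orientation; max_speed is the mean speed in m/s.
- ctrl.move_joints(angles): joint-space move.
- effector.move_gripper(opening, grip_force=None): finger opening in m; grip_force is the grip in N (None keeps the last); returns when the fingers have stopped.
- ctrl.wait(seconds).
- solve_ik(position, orientation): joint angles nearest the present ones, or None.
- monitor.get_obs(): the state.
- cams.capture(name): name is "side" or "top"; returns the picture (400x640x3 uint8, blue, green, red); there is no depth.
- cams.calibration(name): a dict with "fovy" (degrees; the focal length in pixels is half the picture's height over the tangent of half this angle, whatever the lens; pixels are square), "cx", "cy" (the principal point, pixels), "camera_from_world" (4x4, takes a point from world to camera coordinates). Camera axes: x right, y down, z forward; pixel columns grow to the right and rows downward; lengths in m; the calibration is good to about 2 mm. A picture is of the moment at which its call begins. calibration takes no time and is no camera call.
A pose or a line that the arm cannot do raises ctrl.Unreachable and nothing moves.
- job.hand_in(): hands the job in, once; it reports no verdict.
Trained networks look in the newest picture that a camera, given by its name, has taken for a name from the list of things; names that differ only in an ending like _2 or _b are one class to them, and where a whole thing is asked for, a point or a joint stands for the part that bears it (a point fixed in the world has none). Each returns a list of dicts, best first, with "confidence" (0 to 1); they miss things now and then, are a little off and sometimes report something else, mostly with a low value. They report only what shows in the picture. A call takes as long as a camera call.
- models.recognise(query, camera): "box" ([left, top, width, height] in pixels, round what is visible of it).
- models.landmark_of(query, camera): "xy" ([column, row] in pixels: a listed point, or the origin of a listed thing).
The state is a dict: "time_s": time; "qpos": joint angles; "qd": joint speeds; "effort": joint torques, N m; "tcp_pos": TCP position; "ee_rot": TCP orientation; "force": force on the tool from outside, world axes, zero at the start; "wrist_torque": the same for the moment, N m; "finger_gap": finger opening in m.
Only numpy, scipy, OpenCV 4.12 (cv2) and the standard library are available. Lean on these libraries where they do the work, as an engineer would, in place of code of your own. Each camera call takes 0.05 s, during which the arm holds its last target.

## Task

The aluminium bridge on the round motor plate of the record player (the case with the tone arm) has just been re-glued. Prove that the joint holds: grip the bridge and pull it up with about 12 newtons, which brings the spring-loaded plate up flush with the deck around it and not far above, and hold it there for a good second. Then ease it back down to rest before letting go, so that it does not snap back, and do not pull up the square plate of the speaker box next to it.

Things in the scene. Friction and masses are not known exactly. Their poses are not given: they have to be found in the camera images.
- motor_plate_bridge (a point): Centre of the top bar of the re-glued U-shaped aluminium bridge on the record player. Bar level: 76 mm long (point y), 16 wide (x), 14 high (z up), on two end legs; at rest its centre is 45 mm above the plate, 25 above the deck; 70 mm free on each long side. Player: fixed case 270 x 230, deck 86 mm high, yaw within 25 degrees; tone arm and knobs on its +x side, up to 35 mm above the deck.
- motor_plate (a joint): Player's round plate (dark steel, 176 mm) with its bridge: slide, m pulled straight up. At 0 it rests on its stop, top face 20 mm below the deck; at 0.020 it is flush. Upper stop 0.040. Springs press it down: the pull is 2.5 N plus 0.48 N per mm, about 12 N at flush; released while raised it snaps back.
- speaker_plate_bridge (a point): Centre of the top bar of the like bridge (same size, axes and heights) on the speaker box: a fixed case of the same size as the player, beside it, left or right, with a square slotted plate and no tone arm. Not to be pulled.
- speaker_plate (a joint): Speaker box's square plate (dark steel, 176 mm) with its bridge: slide, m pulled straight up, sprung like the other; rests at 0 and is to stay there.

How it is judged:
On the way:
1. the motor plate is held about flush with the deck, within 6 mm (pulled with 9 to 15 N), for 0.8 s (value of joint motor_plate between 0.014 and 0.026 m), for 0.8 s.
At the end, for the whole second after the job is handed in: After the pull, both plates are back at rest on their stops (raised less than 3 mm) (value of joint each of motor_plate, speaker_plate below 0.003 m); the robot touches nothing.
It fails at once if the motor plate is pulled more than 12 mm above the deck (over 18 N: joint overloaded) (value of joint motor_plate above 0.032 m).
It fails at once if the motor plate snaps back down, faster than 0.4 m/s (velocity of joint motor_plate below -0.4 m/s).
It fails at once if the speaker box's plate is pulled up by more than 6 mm (value of joint speaker_plate above 0.006 m).
It also fails if it takes over 35 s, if anything falls off the work surface, if the arm or the gripper's body presses on something with over 40 N, if the wrist force passes 120 N, or if a joint passes its speed limit or range.

## Working session

There is one attempt and no reset: what is moved stays moved. The work goes in short steps, each a Python script; the robot and the scene stay as the last script left them, time stands still between calls to the robot, and variables do not carry over. Pictures are saved under pics/ and viewed, and the job is handed in when it is done.

```bash
mkdir -p pics; ls; python3 - <<'E'
from rig import cams, models, monitor
import cv2
for c in ("top","side"):
    im=cams.capture(c); cv2.imwrite(f"pics/{c}0.png",im)
    print(c,cams.calibration(c))
    for q in ("motor_plate_bridge","speaker_plate_bridge"):
        print(q,models.landmark_of(q,c),models.recognise(q,c))
    print(models.recognise("motor_plate",c))
print(monitor.get_obs())
E
```

```text
pics
top {'fovy': 44.0393491669555, 'cx': 323.91129674769445, 'cy': 192.38542483569708, 'camera_from_world': array([[-0.02367384, -0.99965465,  0.01140714,  0.00548666],
       [-0.98995756,  0.02185045, -0.13966597,  0.52880378],
       [ 0.13936849, -0.01459902, -0.99013297,  1.02328317],
       [ 0.        ,  0.        ,  0.        ,  1.        ]])}
motor_plate_bridge [] [{'box': [174.8, 143.1, 80.7, 81.0], 'confidence': 0.86}]
speaker_plate_bridge [{'xy': [433.5, 176.3], 'confidence': 0.69}] [{'box': [382.1, 134.9, 99.3, 94.7], 'confidence': 0.78}]
[{'box': [174.9, 138.4, 80.8, 87.3], 'confidence': 0.9}]
side {'fovy': 49.83756339307247, 'cx': 322.6254892772392, 'cy': 197.65119918649015, 'camera_from_world': array([[-0.71918366, -0.6947093 , -0.01240367,  0.36931652],
       [-0.50955922,  0.53947879, -0.67030742,  0.3693055 ],
       [ 0.47236031, -0.47575374, -0.74197986,  0.56601165],
       [ 0.        ,  0.        ,  0.        ,  1.        ]])}
motor_plate_bridge [{'xy': [200.9, 290.8], 'confidence': 0.84}] [{'box': [147.9, 256.1, 115.5, 101.4], 'confidence': 0.91}]
speaker_p
[... 170 characters left out ...]
81}]
{'time_s': 0.6, 'qpos': array([-9.08389975e-01,  2.55114725e-01,  1.08164310e-01, -4.14216587e-06,
       -1.42386897e+00, -2.84594371e-01]), 'qd': array([ 1.01217074e-05,  2.33948708e-03,  1.95081439e-03,  1.56089764e-03,
        4.90117193e-04, -4.48777623e-04]), 'effort': array([ 5.64541806e-04, -3.86187851e+01,  2.37981284e+01,  5.36615923e+00,
       -6.82503560e-04,  1.40186478e-05]), 'tcp_pos': array([ 0.2029054 , -0.51119376,  0.2312606 ]), 'ee_rot': array([-1.87784162e-01,  9.82210318e-01,  1.11939230e-05, -3.43347134e-06]), 'force': array([-0.20492711,  0.1666741 ,  0.09177897]), 'wrist_torque': array([ 0.02637135, -0.00271902,  0.03322873]), 'finger_gap': 0.08526585888715907}
```

View pics/top0.png

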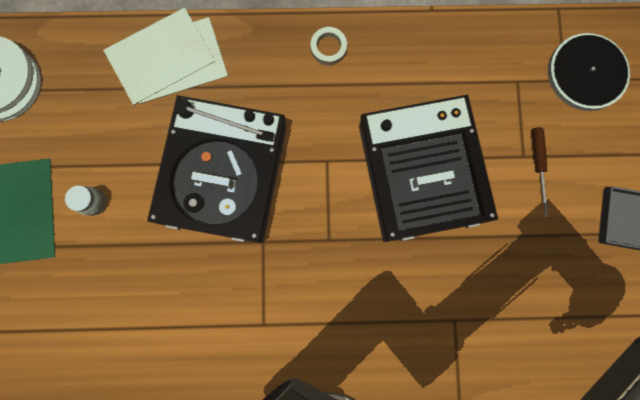

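View pics/side0.png

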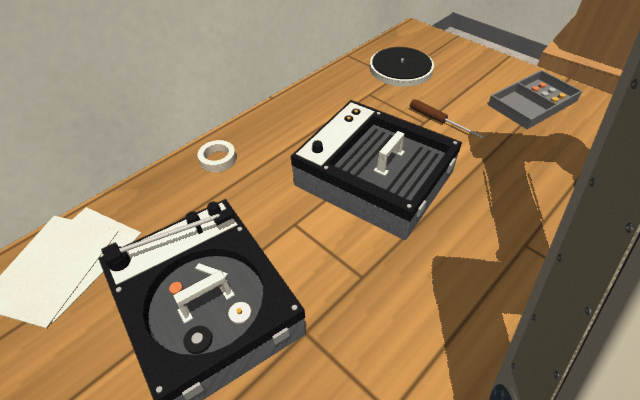

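The player is the left case (about 215,170 in top; 200,290 in side), with the round plate and tone arm. Its bridge bar runs from about (192,177) to (235,183) in the top view. I'll measure it at bar-top height.

```bash
cat > h.py <<'E'
import numpy as np
from rig import cams
def K(c):
    k=cams.calibration(c); f=200/np.tan(np.radians(k["fovy"])/2); return k,f
def proj(c,p):
    k,f=K(c); q=k["camera_from_world"]@np.append(p,1); return np.array([k["cx"]+f*q[0]/q[2],k["cy"]+f*q[1]/q[2]])
def back(c,uv,z):
    k,f=K(c); T=k["camera_from_world"]; R=T[:3,:3]; o=-R.T@T[:3,3]
    d=R.T@np.array([(uv[0]-k["cx"])/f,(uv[1]-k["cy"])/f,1]); return o+d*(z-o[2])/d[2]
E
python3 - <<'E'
from h import *; import cv2
t=cv2.imread("pics/top0.png"); s=cv2.imread("pics/side0.png")
a=t[130:240,140:300]; b=s[240:360,130:290]
cv2.imwrite("pics/tc.png",cv2.resize(a,None,fx=5,fy=5,interpolation=cv2.INTER_CUBIC))
cv2.imwrite("pics/sc.png",cv2.resize(b,None,fx=5,fy=5,interpolation=cv2.INTER_CUBIC))
print(back("side",(200.9,290.8),.111), back("top",(213.5,180),.118))
E
```

```text
[0.54553795 0.22336102 0.111     ] [0.54699658 0.2126627  0.118     ]
```

View pics/tc.png

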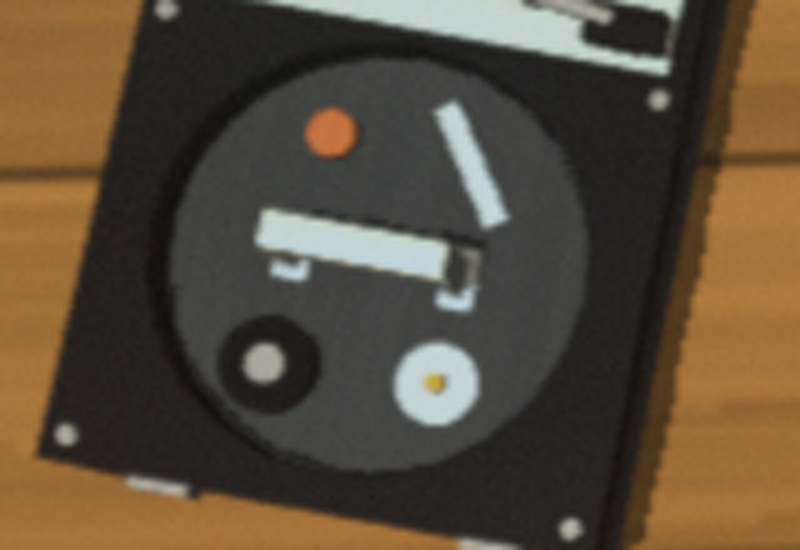

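View pics/sc.png

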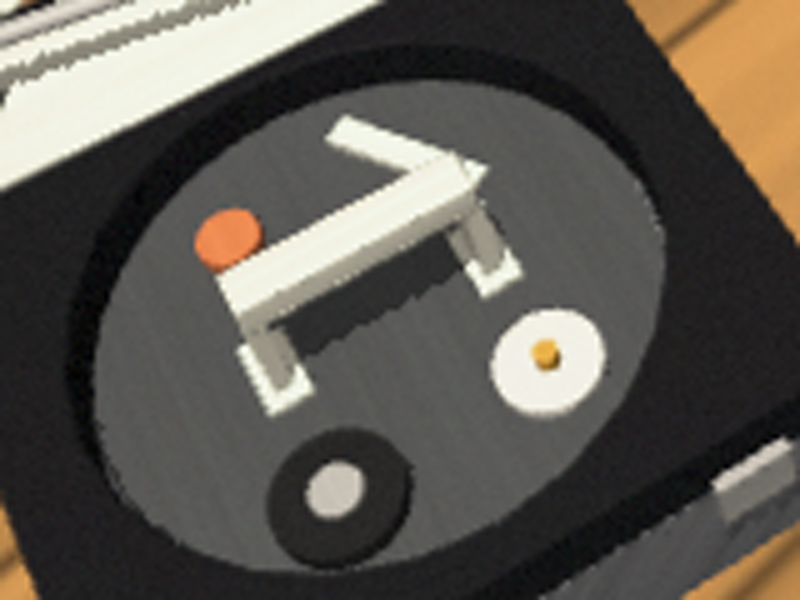

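```bash
python3 - <<'E'
from h import *; import cv2
o=lambda x,y:((x+.5)/5-.5+140,(y+.5)/5-.5+130)
P=[back("top",o(*q),.118) for q in ((262,210),(258,248),(443,282),(452,240))]
for p in P: print(p)
c=np.mean(P,0); d=(P[0]+P[1]-P[2]-P[3])/2; yaw=np.arctan2(-d[0],d[1])
print(c,np.linalg.norm(d),np.degrees(yaw))
np.save("est.npy",[c[0],c[1],yaw])
def draw(c,yaw,tag):
  X=np.array([np.cos(yaw),np.sin(yaw),0]);Y=np.array([-np.sin(yaw),np.cos(yaw),0])
  for cam,(x0,y0) in (("top",(140,130)),("side",(130,240))):
    im=cv2.imread(f"pics/{cam}0.png")[y0:y0+120,x0:x0+160]; im=cv2.resize(im,None,fx=5,fy=5,interpolation=cv2.INTER_CUBIC)
    for z in (.118,.104):
      q=[((proj(cam,np.array([c[0],c[1],z])+sx*.008*X+sy*.038*Y)-[x0,y0]+.5)*5-.5).astype(int) for sx,sy in((1,1),(1,-1),(-1,-1),(-1,1))]
      cv2.polylines(im,[np.array(q)],True,(0,0,255) if z>.11 else (0,255,0),1)
    cv2.imwrite(f"pics/ov_{cam}{tag}.png",im)
draw(c,yaw,1)
E
```

```text
[0.56482536 0.25533982 0.118     ]
[0.54956191 0.25671307 0.118     ]
[0.53433152 0.18357485 0.118     ]
[0.55111109 0.18006959 0.118     ]
[0.54995747 0.21892433 0.118     ] 0.07560235098679427 -11.03607676350251
```

View pics/ov_top1.png

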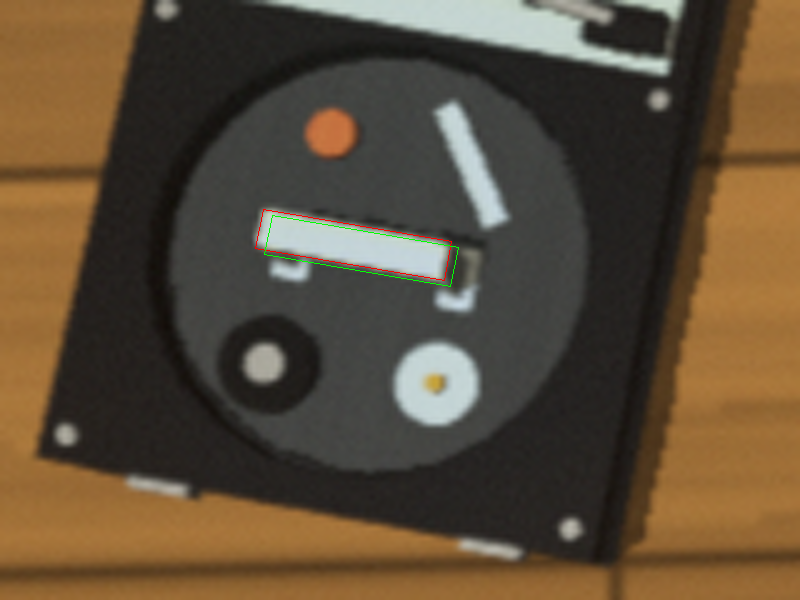

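View pics/ov_side1.png

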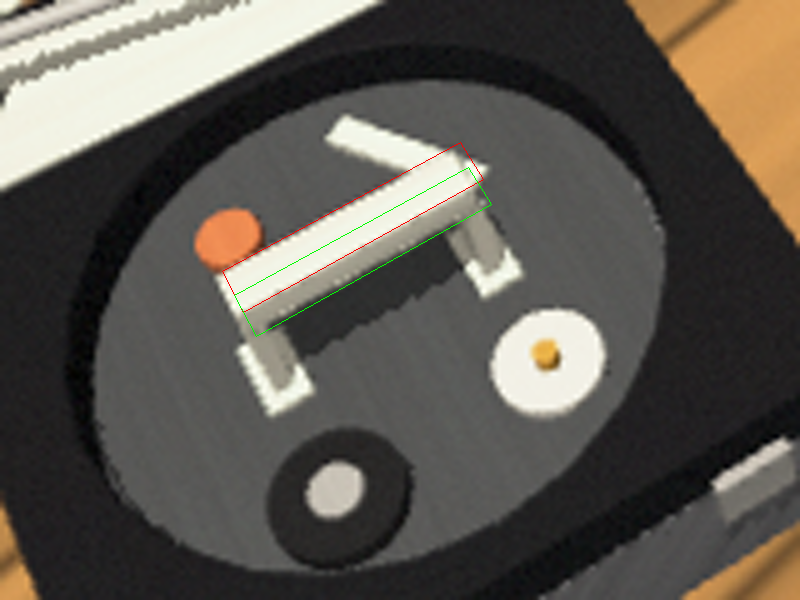

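The overlay fits both views within about 2 mm. Next I approach from above and descend around the bar.

```bash
python3 - <<'E'
from h import *; import cv2
from rig import ctrl,solve_ik,monitor,effector
from scipy.spatial.transform import Rotation as R
yaw=np.radians(-11.0); y=np.array([np.cos(yaw),np.sin(yaw),0]); z=np.array([0,0,-1.])
best=None
for s in (1,-1):
    q=R.from_matrix(np.column_stack([np.cross(s*y,z),s*y,z])).as_quat()
    j=solve_ik([.549,.218,.25],q); print(s,q,j)
    if j is not None and (best is None or abs(j[5])<abs(best[1][5])): best=(q,j)
q=best[0]; np.save("q.npy",q)
ctrl.reach([.549,.218,.25],q)
effector.move_gripper(.075)
o0=monitor.get_obs(); print(o0["time_s"],o0["force"],o0["tcp_pos"])
ctrl.movel([.549,.218,.13],.1)
im=cams.capture("side"); cv2.imwrite("pics/s1.png",im); cv2.imwrite("pics/t1.png",cams.capture("top"))
o=monitor.get_obs(); print(o["time_s"],o["force"],o["tcp_pos"],o["qpos"])
E
```

```text
1 [0.77162458 0.63607822 0.         0.        ] [ 0.64244863  0.33329672  0.26301602  0.         -1.50051563  2.30715781]
-1 [-0.63607822  0.77162458  0.          0.        ] [ 0.64244863  0.33329672  0.26301602  0.         -1.50051563 -0.83443485]
3.7083 [-0.31068053  0.26792538  0.11225315] [0.54908735 0.21767994 0.24999643]
5.1583 [ 0.03026666 -0.40506584 -1.10407369] [0.54935421 0.21819281 0.13068765] [ 6.42431083e-01  3.81834150e-01  2.86443759e-02  1.40904222e-04
 -1.21630318e+00 -8.34436562e-01]
```

View pics/s1.png

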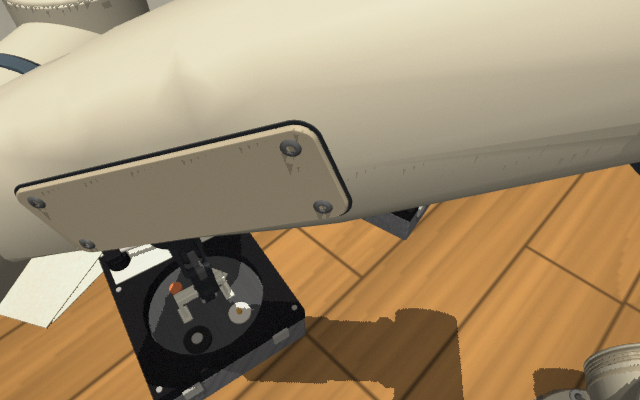

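The fingers straddle the bar near (205,285). Next I descend and grip lightly.

```bash
python3 - <<'E'
from h import *; import cv2
from rig import ctrl,monitor,effector
def P(t):
    o=monitor.get_obs(); print(t,o["time_s"],o["force"].round(2),o["tcp_pos"].round(4),round(o["finger_gap"],4)); return o
ctrl.movel([.549,.218,.091],.06); ctrl.wait(.2); P("down")
effector.move_gripper(0.0,20); ctrl.wait(.2); P("grip20")
cv2.imwrite("pics/s2.png",cams.capture("side")[200:400,100:400]); 
E
```

```text
down 6.1583 [ 0.46 -0.65  0.69] [0.5492 0.2181 0.0915] 0.0753
grip20 6.925 [ 5.02 -1.45 -1.62] [0.5503 0.2178 0.0912] 0.0156
```

View pics/s2.png

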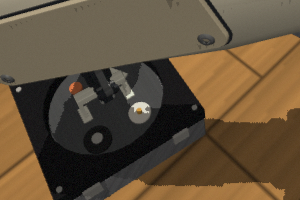

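The gap is 15.6 mm, which matches the 16 mm bar. I'll recentre slightly, firm the grip and pull up, watching force and rise.

```bash
python3 - <<'E'
from h import *; import cv2
from rig import ctrl,monitor,effector
def P(t):
    o=monitor.get_obs(); print(t,round(o["time_s"],2),o["force"].round(2),o["tcp_pos"].round(4),round(o["finger_gap"],4)); return o
x,y=.5503,.2178
ctrl.movel([x,y,.091],.02); effector.move_gripper(0.0,80); ctrl.wait(.2); o=P("grip80"); z0=o["tcp_pos"][2]
for dz in (.006,.012,.017):
    ctrl.movel([x,y,.091+dz],.03); ctrl.wait(.1); o=P(dz)
    if -o["force"][2]>14: break
cv2.imwrite("pics/s3.png",cams.capture("side")[200:400,100:400])
E
```

```text
grip80 7.64 [-1.61  0.38  6.01] [0.5503 0.2178 0.0913] 0.0145
0.006 8.09 [ 3.2  -0.4  -4.91] [0.5502 0.2178 0.0964] 0.0143
0.012 8.54 [ 5.33  0.83 -7.37] [0.5503 0.2178 0.1026] 0.0146
0.017 8.96 [  6.1   -0.36 -10.88] [0.5502 0.2178 0.1073] 0.0146
```

View pics/s3.png

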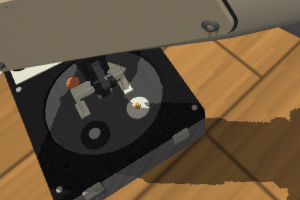

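```bash
python3 - <<'E'
from h import *; import cv2
from rig import ctrl,monitor,effector
def P(t):
    o=monitor.get_obs(); print(t,round(o["time_s"],2),o["force"].round(2),o["tcp_pos"].round(4),round(o["finger_gap"],4)); return o
x,y=.5503,.2178
ctrl.movel([x,y,.091+.0203],.02)
for i in range(5): ctrl.wait(.3); P("hold")
cv2.imwrite("pics/s4.png",cv2.resize(cams.capture("side")[240:360,130:290],None,fx=5,fy=5))
P("")
E
```

```text
hold 9.62 [  6.06  -0.54 -11.02] [0.5502 0.2178 0.1103] 0.0143
hold 9.93 [  6.13  -0.12 -11.76] [0.5502 0.2178 0.1103] 0.0145
hold 10.22 [  5.93   0.41 -11.86] [0.5502 0.2178 0.1103] 0.0145
hold 10.53 [  6.06  -0.46 -11.78] [0.5502 0.2178 0.1103] 0.0144
hold 10.82 [  6.34   0.21 -11.85] [0.5502 0.2178 0.1103] 0.0145
 10.88 [  6.1   0.  -11.3] [0.5502 0.2178 0.1103] 0.0147
```

View pics/s4.png

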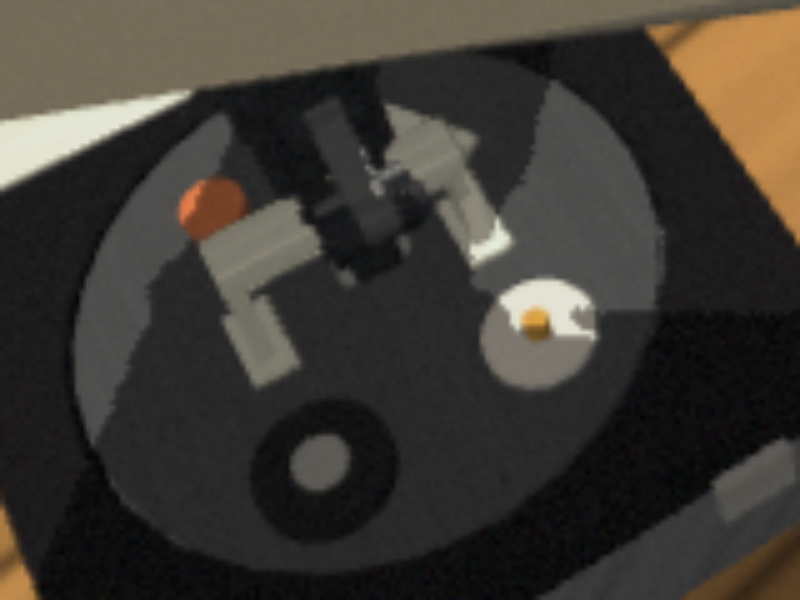

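The plate is flush with the deck: no recess wall shows around it, and the pull reads about 11.8 N with a 19 mm rise, held over 1.2 s. Now I ease it down until the load turns to a push, which means it is seated, then let go.

```bash
python3 - <<'E'
from h import *; import cv2
from rig import ctrl,monitor,effector
def P(t):
    o=monitor.get_obs(); print(t,round(o["time_s"],2),o["force"].round(2),o["tcp_pos"].round(4),round(o["finger_gap"],4)); return o
x,y=.5503,.2178
ctrl.movel([x,y,.093],.02); P("low")
z=.093
for i in range(6):
    ctrl.wait(.15); o=P(z)
    if o["force"][2]>3: break
    z-=.001; ctrl.movel([x,y,z],.02)
E
```

```text
low 11.94 [ 2.2  -0.41 -3.66] [0.5503 0.2178 0.0933] 0.0148
0.093 12.09 [ 1.25 -0.26 -3.37] [0.5503 0.2178 0.0931] 0.0144
0.092 12.49 [ 2.06 -0.59 -3.4 ] [0.5503 0.2178 0.092 ] 0.0149
0.091 12.89 [-1.53 -1.25  2.06] [0.5503 0.2178 0.0914] 0.0148
0.09 13.29 [-4.66 -0.86  7.36] [0.5503 0.2178 0.0913] 0.0147
```

Seated: the load turned to a +7 N push and the TCP stopped at 0.0913, its starting height. Releasing.

```bash
python3 - <<'E'
from h import *; import cv2
from rig import ctrl,monitor,effector
def P(t):
    o=monitor.get_obs(); print(t,round(o["time_s"],2),o["force"].round(2),o["tcp_pos"].round(4),round(o["finger_gap"],4)); return o
ctrl.movel([.5503,.2178,.091],.02)
P("pre"); effector.move_gripper(.03,20); P("slack"); effector.move_gripper(.07); P("open")
o=monitor.get_obs(); p=o["tcp_pos"]
ctrl.movel([p[0],p[1],.25],.1); P("up")
ctrl.move_joints([-0.908,.255,.108,0,-1.424,-.285]); ctrl.wait(.3); P("home")
cv2.imwrite("pics/s5.png",cams.capture("side"))
from rig import models
print(models.landmark_of("motor_plate_bridge","side"))
E
```

```text
pre 13.54 [-1.93  0.02  4.61] [0.5503 0.2178 0.0913] 0.0146
slack 13.84 [ 0.1   0.06 -0.05] [0.5503 0.218  0.0907] 0.0301
open 14.31 [ 0.35 -0.08 -0.19] [0.5503 0.2178 0.091 ] 0.0694
up 16.05 [ 0.2  -0.11  0.94] [0.5501 0.2177 0.2493] 0.0699
home 19.19 [ 0.23 -0.75 -0.52] [ 0.2033 -0.5109  0.2313] 0.0699
[{'xy': [200.0, 288.6], 'confidence': 0.85}]
```

View pics/s5.png

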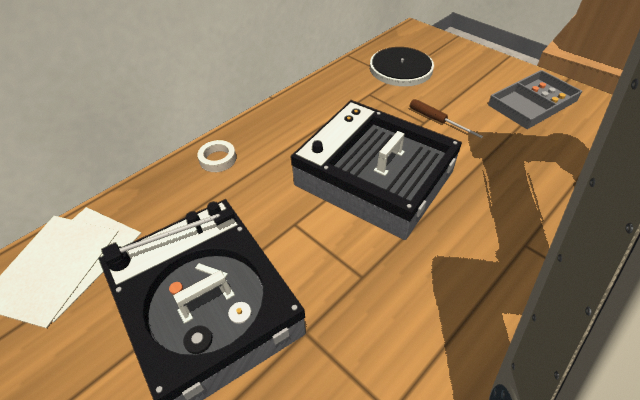

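The scene looks as it did at the start, with the player bridge at (200,289) and the speaker box untouched. A quick difference against the first picture, then I hand in.

```bash
python3 - <<'E'
import cv2,numpy as np
a=cv2.imread("pics/side0.png");b=cv2.imread("pics/s5.png")
d=cv2.absdiff(a,b).max(2)
print("player",d[240:360,130:290].mean(),(d[240:360,130:290]>60).sum(),"speaker",(d[100:240,290:470]>60).sum())
from rig import job,monitor
job.hand_in(); print(monitor.get_obs()["time_s"])
E
```

```text
player 2.4727083333333333 0 speaker 5
the job is handed in; nothing more can be done
the job is handed in; nothing more can be done
```

The joint held, and I handed the job in at about 19 s on the robot's clock, well inside the 35 s limit.

- **Pull:** I gripped the motor plate's bridge across its bar and pulled it up about 19 mm. I held it there at 11–12 N for over 1.2 s, and the picture showed the plate flush with the deck. A sideways force of about 6 N also showed during the hold.
- **Return:** I lowered the plate slowly until the load turned into a 7 N push, which means it was on its stop. Only then did I open the gripper, and I moved the arm back to its start pose.
- **Last checks:** The final side picture matches the first one. No pixels changed noticeably around the player and only 5 around the speaker box, so both plates look to be at rest. The wrist force was near zero.
- **One small disagreement:** The network's point for the bridge came out 2 pixels away from its first reading. I put this down to network noise, since the pictures themselves match.

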